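# Lift a slide rack out of its covered staining dish and hold it to drain

## Task

The microscope slides in the covered glass staining dish have had their time. Take the lid off and set it down gently, right way up, flat on the clear worktop; swing the rack's wire handle upright while the rack still stands in the dish; then lift the rack out by that handle and hold it still and level in the air right above its own dish, clear of the rim, so that it drains back in. The program finishes while the gripper is still holding the rack there; do not tip the rack, and leave both dishes and everything else on the bench where they stand.

Things in the scene. Friction and masses are not known exactly. Their poses are not given: they have to be found in the camera images.
- dish: covered glass staining dish holding the rack, rectangular, loose on the worktop, about 0.75 kg: outside 124 (its x) x 104 (its y) x 62 high, walls 4, floor 5 thick. Origin: centre of its underside; z up.
- rinse_dish: second glass dish of the same shape and size, open and empty, standing on the other side of the fixed centrifuge (141 high, centre x = 0.54 m, y = 0.02 m, 210 x 160). Which is left and which is right varies. Origin: centre of its underside.
- lid: glass cap lid on the dish, long sides along the dish's: 134 (x) x 114 (y) x 33 high plus a knob; about 0.26 kg. Origin: centre of its underside. On the dish its skirt reaches 7 below the rim outside (2 play all round): underside 55 above the worktop; inside of its top 29 above its underside. A clear patch of worktop for it: within 95 of x = 0.40 m, y = -0.24 m.
- lid_knob (a point): on the axis of the round glass knob on the lid, 56 above the lid's underside: the height to grip it from above. The knob is 26 in diameter where widest, from 50 to 58 above the lid's underside; its top is at 60.
- slide_rack: stainless slide rack standing on the dish's floor (underside 5 above the worktop), ten glass slides on edge fixed in it: 108 (x) x 91 (y, over the handle's arms) x 44 high, about 3 to 4 play each side in the dish, axes along the dish's to within 0.01 rad. About 0.4 kg. Origin: centre of its underside, z up. Slide tops are 32 above its underside.
- bail (a joint): angle of the rack's wire handle: 0 = upright, 0.85 rad = leaning over to the rack's +x side against its stop, where it rests at first; it can go to -0.1. It swings freely about an axis along the rack's y through a point on the rack's z axis 38 above the rack's underside, and falls back on its stop when let go; from the held handle the rack hangs level of itself.
- bail_grip (a point): middle of the handle's cross-bar, 50 from the swing axis. The bar runs along the rack's y and carries a white sleeve, 9 diameter and 60 long. Leaning, it is 33 above the swing axis and 38 to the rack's +x side, so 76 above the worktop, its lower edge 9 above the dish's rim. The wire arms are 43 either side of it.
- timer_unit: small white bench timer, 92 x 58 x 23, to be left alone. Origin: centre of its underside.
- beaker: small empty beaker, 54 diameter, 69 high, to be left alone. Origin: centre of its underside.
- bottle_mint: small bottle with a screw cap, 70 diameter, 142 high, to be left alone. Origin: centre of its underside.
- forceps: steel forceps lying flat, 130 long, to be left alone. Origin: centre of its underside.
Not all that is in view belongs to the job. What is shaped like the dish but orange or yellow is not meant.

How it is judged:
On the way, in this order (a step that is already met when the one before it is completed fails the run):
1. the lid is off the dish and lies flat, right way up, on the worktop, let go (height (world z) of lid below 0.006 m and angle between lid's own z axis and vertical below 0.06 rad and linear speed of lid below 0.03 m/s and contact force between the fingers and lid below 0.1 N), for 0.2 s.
2. the rack's handle is held upright while the rack still stands in its dish (value of joint bail below 0.25 rad and height (world z) of slide_rack below 0.012 m and angle between slide_rack's own z axis and vertical below 0.12 rad), for 0.1 s.
At the end, for the whole second after the job is handed in: The fingers hold the rack by its handle bar (TCP within 40 mm, upright within 0.3 rad), underside over 72 mm above the worktop (10 mm clear of the rim), within 25 mm of centre over its dish, level within 0.10 rad, below 20 mm/s and 0.15 rad/s, off the dish; lid and dish flat on the worktop (height (world z) of slide_rack above 0.072 m and horizontal distance between slide_rack and dish below 0.025 m and angle between slide_rack's own z axis and vertical below 0.1 rad and linear speed of slide_rack below 0.02 m/s and angular speed of slide_rack below 0.15 rad/s and value of joint bail below 0.3 rad and contact force between the fingers and slide_rack above 2 N and distance between the grasp point and bail_grip below 0.04 m and contact force between slide_rack and dish below 0.1 N and height (world z) of lid below 0.006 m and angle between lid's own z axis and vertical below 0.06 rad and height (world z) of dish below 0.005 m); the arm keeps its last pose, push and grip.
It fails at once if the lid was dropped or slammed on the worktop (0.5 m/s or more) (height (world z) of lid below 0.03 m and linear speed of lid above 0.5 m/s).
It fails at once if the rack was tipped by more than 0.3 rad (angle between slide_rack's own z axis and vertical above 0.3 rad).
It fails at once if a dish was pushed more than 30 mm or lifted or tipped (distance of any of dish, rinse_dish from where it was at the start of the episode above 0.03 m or angle between dish's own z axis and vertical above 0.15 rad).
It fails at once if a bystander was pushed more than 30 mm or knocked over (distance of any of timer_unit, beaker, bottle_mint, forceps from where it was at the start of the episode above 0.03 m or angle between any of beaker, bottle_mint's own z axis and vertical above 0.5 rad).
It also fails if it takes over 67 s, if anything falls off the work surface, if the arm or the gripper's body presses on something with over 40 N, if the wrist force passes 120 N, or if a joint passes its speed limit or range.

## Robot

A 6-joint arm with a two-finger parallel gripper is mounted at the origin on the work surface; the furniture and walls round the work are solid. World frame = base frame: x ahead of the robot, y to its left, z up, the work surface at z = 0. Lengths are in m, angles in rad, forces in N, time in s.
With the tool pointing down it reaches from about 0.375 to 0.9 m from the base axis. Payload 3.1 kg.
Tool frame: the origin (TCP) lies between the finger pads, 19 mm behind the fingertips; this is the grasp point; z points along the fingers, y is the line along which they close (so a half turn about z gives the same grasp; the last joint's range is limited). The gripper opens to 85 mm and grips with 20 to 120 N. Pads are 22 mm wide; open, the fingers measure 114 mm over their backs; the gripper's body (76 mm by 85 mm) begins 54 mm behind the grasp point. The pads swing forward as they close: fully open they stand 13 mm farther back than shut.
Start: joints at [-1.528, 0.527, 1.433, -0, 1.181, -0.178], TCP at [0.138, -0.61, 0.25] pointing down, gripper open.
Joint ranges: [-3.08, 3.08], [-0.75, 2.2], [0.22, 2.44], [-1.43, 4.57], [0, 2.65], [-2.85, 2.85]. Speed limits (rad/s): [2.79, 2.79, 3.14, 3.14, 3.14, 3.14].

## Interface

Orientations are given as a unit quaternion [x, y, z, w].
In Python, from station import manip gives the robot as it stands.
- The arm moves only by the tool drive_tool, never from a script. Its argument "plan" is a list of rows, each a list of 7 numbers: the shift along the tool's x, y, z in m, then the turn, a rotation vector about the tool's x, y, z in degrees, then the opening, from -1 (shut) to 1 (fully open). In form: [[x, y, z, wx, wy, wz, gripper], ...]. A call has 1 to 10 rows; each row shifts and turns the commanded pose from where the row before left it, along the tool's axes as they then stand; what a row does not reach is not made up. A row lasts 1/10 s, in which the tool goes at most 50 mm and 8.59 degrees, less where a joint would pass 70% of its speed; a pose out of reach is approached as far as the arm can. A call is refused whole if a number of a shift passes 0.05 or a number of a turn 8.59, either way. A call with a gripper value outside its range is refused whole. The fingers move at their own pace and stop on an object; "newtons" is the grip in N (left out, the last holds). Time passes only in rows, so rows that do not move let the fingers close. It gives the time, the measured TCP pose, the force, the opening and the grip force at its end, in the units of the state.
- manip.sense(): the state, without advancing time (a new reading comes with each control period).
- manip.snapshot(name): name is "scene" or "top" or "wrist"; returns a dict with "image" (480x640x3 uint8, red, green, blue), "z_map" (480x640 float32, m along the optical axis (not along the pixel's ray), 0 where there is no reading), "fov_y" (degrees; the focal length in pixels is half the picture's height over the tangent of half this angle, whatever the lens; pixels are square), "cx", "cy" (the principal point, pixels), "extrinsics" (4x4, takes a point from camera to world coordinates); the wrist camera has in their place "mount" (4x4, takes a point from camera to tool coordinates, whose origin is the TCP and whose axes are the flange's). Camera axes: x right, y up, looking along -z (the intrinsics and any distortion apply to the point x, -y, -z); pixel columns grow to the right and rows downward; lengths in m; the calibration is good to about 2 mm. A picture is of the moment at which its call begins: read the wrist's pose just before it.
- manip.sign_off(): hands the job in; it is judged then, once.
The state is a dict: "t": time; "q": joint angles; "qd": joint speeds; "tau": joint torques, N m; "tcp_pos": TCP position; "tool_rot": TCP orientation; "force": force on the tool from outside, world axes, zero at the start; "ft_torque": the same for the moment, N m; "finger_gap": opening from 0.0 (shut) to 1.0 (fully open); "gripper_force": force on a finger pad.
Only numpy, scipy, OpenCV 4.12 (cv2) and the standard library are available. Lean on these libraries where they do the work, as an engineer would, in place of code of your own. Each camera call takes 0.05 s, during which the arm holds its last target. There are 200 camera calls.

## Working session

There is one attempt and no reset: what is moved stays moved. The work goes in short steps, Python scripts to look and compute and a tool call to move; the robot and the scene stay as the last step left them, time stands still between calls to the robot, and variables do not carry over. Pictures are saved under pics/ and viewed, at most 10 in all, crops included, and the job is handed in when it is done.

Besides the shell and the picture viewer there is one more tool, called after ">>>" in YAML: its name, and indented under it one key for each argument. drive_tool: Moves the arm, as the interface text tells. Its arguments: {"type":"object","properties":{"plan":{"type":"array"},"newtons":{"type":"number"}},"required":["plan"]}

```bash
mkdir -p pics; ls; python3 - <<'E'
from station import manip
import cv2,numpy as np,pickle
s=manip.sense();print(s)
for n in("scene","top"):
    d=manip.snapshot(n);pickle.dump(d,open(n+".pkl","wb"))
    cv2.imwrite(f"pics/{n}0.png",d["image"][...,::-1]);print(n,d["fov_y"],d["cx"],d["cy"],d["extrinsics"],[k for k in d])
E
```

```text
pics
{'t': 0.0, 'q': array([-1.52750669e+00,  5.28448531e-01,  1.43391033e+00,  2.15462597e-06,
        1.18143092e+00, -1.78517329e-01]), 'qd': array([ 9.29522375e-04, -2.19045513e-04, -6.52487027e-05,  1.67426998e-04,
       -2.17224197e-03,  7.72909948e-04]), 'tau': array([-1.33955713e-03, -4.42357957e+01, -1.78025275e+01, -2.95729014e-04,
        8.53933976e-03,  1.39504084e-05]), 'tcp_pos': array([ 0.13748388, -0.6089855 ,  0.24904188]), 'tool_rot': array([ 9.93855955e-01,  1.10675801e-01,  7.52155324e-05, -1.09598691e-03]), 'force': array([-0.02625058,  0.43094182, -0.10422561]), 'ft_torque': array([ 0.01858209,  0.01465014, -0.03574799]), 'gripper_force': 0.0, 'finger_gap': 1.0003631366149732}
scene 50.8733265952506 323.33409835093863 237.78149232298713 [[ 0.44929668  0.47814353 -0.7546597  -0.45724592]
 [-0.89319411  0.22306367 -0.39044445 -0.5116962 ]
 [-0.01835132  0.849483    0.52729675  0.74611254]
 [ 0.          0.          0.          1.        ]] ['image', 'z_map', 'fov_y', 'cx', 'cy', 'extrinsics']
top 42.493496811187114 319.9242466113954 229.69679721275688 [[-0.02338325  0.99567523 -0.08991144  0.36675644]
 [-0.99966333 -0.02429861 -0.00909955 -0.02536836]
 [-0.01124492  0.0896684   0.99590819  1.55236588]
 [ 0.          0.          0.          1.        ]] ['image', 'z_map', 'fov_y', 'cx', 'cy', 'extrinsics']
```

View pics/scene0.png

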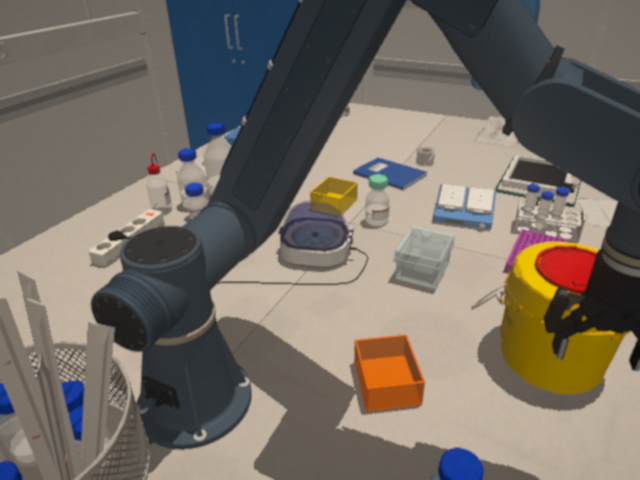

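View pics/top0.png

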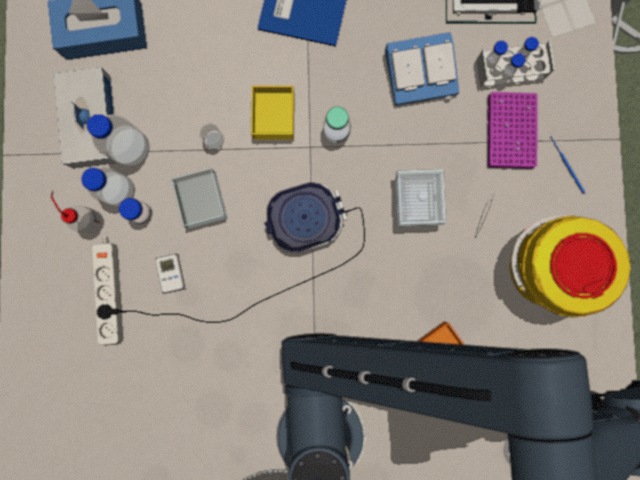

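Candidates for the covered staining dish:
- Glass box on the right, top (420,198), scene (424,258): it has a lid with a knob and a white rack inside.
- Open glass box on the left, top (200,200): this is the rinse dish.
- Yellow box, top (273,112), and orange box, top (440,335): both excluded by colour.

I choose the right one and check it in a crop.

```bash
cat > h.py <<'E'
import numpy as np,cv2,pickle
from scipy.spatial.transform import Rotation as R
def K(d):
    f=240/np.tan(np.radians(d["fov_y"]/2)); return f
def ray(d,u,v,T=None):
    T=d["extrinsics"] if T is None else T; f=K(d)
    r=T[:3,:3]@np.array([(u-d["cx"])/f,-(v-d["cy"])/f,-1.0]); return T[:3,3],r
def onz(d,u,v,z,T=None):
    o,r=ray(d,u,v,T); return o+r*(z-o[2])/r[2]
def proj(d,p,T=None):
    T=d["extrinsics"] if T is None else T; f=K(d)
    c=T[:3,:3].T@(np.asarray(p)-T[:3,3]); return d["cx"]+f*c[0]/-c[2],d["cy"]-f*c[1]/-c[2]
def wristT(s,d):
    T=np.eye(4);T[:3,:3]=R.from_quat(s["tool_rot"]).as_matrix();T[:3,3]=s["tcp_pos"];return T@d["mount"]
E
python3 - <<'E'
from h import *
t=pickle.load(open("top.pkl","rb"));s=pickle.load(open("scene.pkl","rb"))
a=cv2.resize(t["image"][155:240,380:460],None,fx=5,fy=5,interpolation=cv2.INTER_CUBIC)
b=cv2.resize(s["image"][215:300,385:465],None,fx=5,fy=5,interpolation=cv2.INTER_CUBIC)
cv2.imwrite("pics/crop0.png",np.hstack([a,b])[...,::-1])
print(onz(t,423,196,.11),onz(t,420,198,.088))
for p in [(.4,-.24,0),(.305,-.335,0),(.495,-.145,0),(.54,.02,.141)]: print(proj(t,p),proj(s,p))
for n,u,v in [("beaker",213,140),("timer",170,272),("bottle",337,118),("forceps",484,215),("rinse",200,200),("orange",440,325),("bucket",575,265)]: print(n,onz(t,u,v,.03))
z=t["z_map"];print(z[198,400:445:3],z[160:235:5,421])
E
```

```text
[ 0.57065836 -0.25657782  0.11      ] [ 0.56912994 -0.25276865  0.088     ]
(np.float64(412.1867911899862), np.float64(269.9484944052253)) (np.float64(392.07371821448044), np.float64(309.6661467733261))
(np.float64(451.7663288653805), np.float64(307.23937406116323)) (np.float64(419.7874858579965), np.float64(349.59687589389296))
(np.float64(373.0856312008118), np.float64(233.10833059324736)) (np.float64(369.1636377137512), np.float64(276.656697088522))
(np.float64(305.363755948298), np.float64(210.22816746142797)) (np.float64(317.12381908762046), np.float64(205.67460467029758))
beaker [0.73712789 0.25201922 0.03      ]
timer [0.40842708 0.36091778 0.03      ]
bottle [ 0.7853121  -0.06102267  0.03      ]
forceps [ 0.53079354 -0.41819484  0.03      ]
rinse [0.58579536 0.28567059 0.03      ]
orange [ 0.26390632 -0.29858716  0.03      ]
bucket [ 0.40203136 -0.63482213  0.03      ]
[1.4706681 1.4746063 1.4694979 1.4746245 1.4822916 1.4770186 1.450835
 1.4559822 1.4446313 1.472059  1.4681413 1.4755058 1.473212  1.4750907
 1.4724262] [1.5645832 1.5716823 1.4798291 1.4752572 1.481948  1.479266  1.4517206
 1.4461898 1.4523953 1.4758041 1.472834  1.4686232 1.4648249 1.4946085
 1.5553284]
```

View pics/crop0.png

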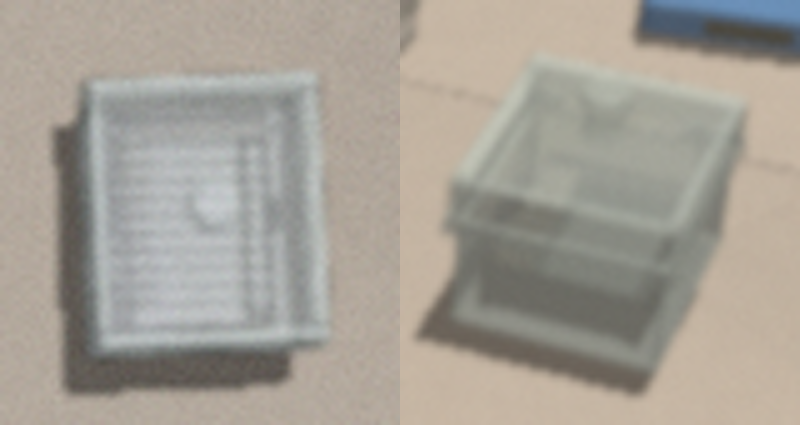

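The crop shows a glass lid with a round knob at about (422,196) in the top view. The rack is underneath, and the long side runs roughly along world x. Before moving I check the bucket's height and the camera mount.

```bash
python3 - <<'E'
from h import *
from station import manip
t=pickle.load(open("top.pkl","rb"))
f=K(t)
for u,v in[(585,265),(540,265),(535,235)]:
    o,r=ray(t,u,v);print(o+r*t["z_map"][v,u])
d=manip.snapshot("wrist");print(d["mount"],d["fov_y"])
E
```

```text
[ 0.39720245 -0.58159369  0.21644655]
[ 0.39968626 -0.48788893  0.20856761]
[ 0.46715795 -0.49029422  0.18012169]
[[-1.52473531e-03  9.46792021e-01  3.21842420e-01  8.30783771e-02]
 [ 9.99998715e-01  1.28413074e-03  9.59875345e-04  1.62050947e-04]
 [ 4.95514572e-04  3.21843470e-01 -9.46792763e-01 -1.22511613e-01]
 [ 0.00000000e+00  0.00000000e+00  0.00000000e+00  1.00000000e+00]] 59.75996409184286
```

>>> drive_tool:
  plan:
    - [0,0,-0.045,0,0,0,1]
    - [0,0,-0.045,0,0,0,1]
    - [0.02,-0.01,-0.02,0,0,0,1]
    - [0.04,-0.02,0,0,0,0,1]
    - [0.04,-0.02,0,0,0,0,1]
    - [0.04,-0.02,0,0,0,0,1]
    - [0.04,-0.02,0,0,0,0,1]
    - [0.04,-0.02,0,0,0,0,1]
    - [0.04,-0.02,0,0,0,0,1]
    - [0.04,-0.02,0,0,0,0,1]

```text
t: 1.15
tcp_pos: [0.3982, -0.3958, 0.3598]
tool_rot: [0.994, 0.111, -0.0, -0.0]
force: [0.4, 0.0, -0.9]
finger_gap: 0.997
gripper_force: 0.0
```

>>> drive_tool:
  plan:
    - [0.04,-0.02,0,0,0,0,1]
    - [0.04,-0.02,0,0,0,0,1]
    - [0.04,-0.02,0,0,0,0,1]
    - [0.04,-0.02,0,0,0,0,1]
    - [0.04,-0.02,0,0,0,0,1]
    - [0,0,0,0,0,-8.5,1]
    - [0,0,0,0,0,-8.5,1]
    - [0,0,0,0,0,-8.5,1]
    - [0,0,0,0,0,-8.5,1]
    - [0,0,0,0,0,-8.5,1]

```text
t: 2.15
tcp_pos: [0.5701, -0.2555, 0.3595]
tool_rot: [0.885, 0.466, -0.0, -0.001]
force: [-0.7, 0.3, 0.3]
finger_gap: 1.002
gripper_force: 0.0
```

>>> drive_tool:
  plan:
    - [0,0,0.02,0,0,-8.5,1]
    - [0,0,0.02,0,0,-8.5,1]
    - [0,0,0.02,0,0,-8.5,1]
    - [0,0,0.01,0,0,-8.5,1]
    - [0,0,0,0,0,0,1]
    - [0,0,0,0,0,0,1]

```text
t: 2.75
tcp_pos: [0.5703, -0.2558, 0.29]
tool_rot: [0.713, 0.701, -0.0, -0.0]
force: [-0.2, 0.4, -0.5]
finger_gap: 1.003
gripper_force: 0.0
```

```bash
python3 - <<'E'
from h import *
from station import manip
s=manip.sense();print(s["t"],s["tcp_pos"],s["tool_rot"],s["q"])
d=manip.snapshot("wrist");d["T"]=wristT(s,d);pickle.dump(d,open("w1.pkl","wb"))
cv2.imwrite("pics/w1.png",d["image"][...,::-1])
print(R.from_quat(s["tool_rot"]).as_matrix().round(3))
E
```

```text
2.75 [ 0.57031988 -0.25582804  0.28995886] [ 7.13052241e-01  7.01110880e-01 -4.41293991e-05 -1.81134843e-04] [-6.00182841e-01  4.87464296e-01  1.38625349e+00 -1.76934039e-05
  1.26824735e+00 -5.83289730e-01]
[[ 0.017  1.    -0.   ]
 [ 1.    -0.017  0.   ]
 [ 0.    -0.    -1.   ]]
```

View pics/w1.png

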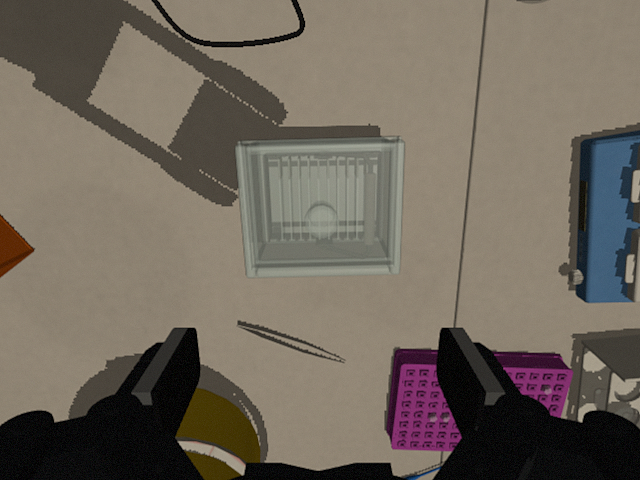

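The wrist view shows the lid with corners near (237,141), (405,136), (401,273) and (247,276). The knob is at about (321,221). A brighter bar on the right at x≈371 is possibly the handle sleeve, which would put it on the world +x side.

```bash
python3 - <<'E'
from h import *
d=pickle.load(open("w1.pkl","rb"));t=pickle.load(open("top.pkl","rb"))
T=d["T"]
P=[onz(d,u,v,.088,T) for u,v in[(237,141),(405,136),(401,273),(247,276)]]
print(np.round(P,4),np.mean(P,0));
for a,b in((0,1),(3,2),(3,0),(2,1)):
    e=P[b]-P[a];print(np.linalg.norm(e),np.arctan2(e[1],e[0]))
o,r=ray(d,321,221,T);print("knob",onz(d,321,221,.111,T),onz(t,422,196.4,.111))
print("bar",onz(d,371,162,.076,T),onz(d,371,242,.076,T))
c=cv2.resize(d["image"][125:285,225:415],None,fx=4,fy=3.7,interpolation=cv2.INTER_CUBIC);cv2.imwrite("pics/w1c.png",c[...,::-1])
E
```

```text
[[ 0.5102 -0.1982  0.088 ]
 [ 0.637  -0.1969  0.088 ]
 [ 0.639  -0.3083  0.088 ]
 [ 0.5097 -0.3087  0.088 ]] [ 0.57396931 -0.25299762  0.088     ]
0.12678819724595558 0.010536824362034522
0.12932305107738035 0.002923185569972005
0.1104558554071997 1.5663512831821598
0.1114315147949059 1.5891975464384538
knob [ 0.57262812 -0.25563925  0.111     ] [ 0.56962718 -0.25403446  0.111     ]
bar [ 0.61328202 -0.21733285  0.076     ] [ 0.61478389 -0.28441322  0.076     ]
```

View pics/w1c.png

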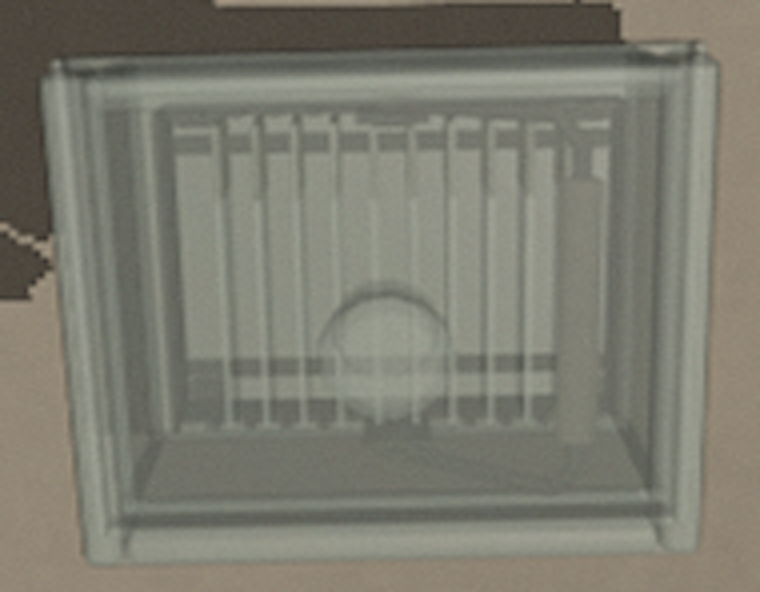

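The close crop confirms the choice: the knob is round, at wrist pixel (321,221). The white sleeve lies at x≈369, rows 174–244, on the world +x side, so the rack's +x is roughly world +x. Next I descend on the knob.

>>> drive_tool:
  plan:
    - [0,0.002,0.04,0,0,0,1]
    - [0,0,0.04,0,0,0,1]
    - [0,0,0.035,0,0,0,1]
    - [0,0,0.025,0,0,0,1]
    - [0,0,0.02,0,0,0,1]
    - [0,0,0.012,0,0,0,1]
    - [0,0,0.006,0,0,0,1]
    - [0,0,0,0,0,0,1]

```text
t: 3.6
tcp_pos: [0.5725, -0.256, 0.1121]
tool_rot: [0.712, 0.702, 0.0, 0.0]
force: [-0.0, 0.1, -0.7]
finger_gap: 1.003
gripper_force: 0.0
```

>>> drive_tool:
  plan:
    - [0,0,0,0,0,0,-1]
    - [0,0,0,0,0,0,-1]
    - [0,0,0,0,0,0,-1]
    - [0,0,0,0,0,0,-1]
    - [0,0,0,0,0,0,-1]
    - [0,0,0,0,0,0,-1]
    - [0,0,0,0,0,0,-1]
    - [0,0,0,0,0,0,-1]
  newtons: 40

```text
t: 4.4
tcp_pos: [0.5726, -0.256, 0.1128]
tool_rot: [0.712, 0.702, 0.0, 0.001]
force: [-0.6, 1.9, 4.7]
finger_gap: 0.276
gripper_force: 39.2
```

>>> drive_tool:
  plan:
    - [0,0,-0.005,0,0,0,-1]
    - [0,0,-0.005,0,0,0,-1]
    - [0,0,-0.01,0,0,0,-1]
    - [0,0,-0.015,0,0,0,-1]
    - [0,0,-0.02,0,0,0,-1]
    - [0,0,-0.02,0,0,0,-1]
    - [0,0,-0.02,0,0,0,-1]
    - [0,0,0,0,0,0,-1]

```text
t: 5.2
tcp_pos: [0.5743, -0.2571, 0.2113]
tool_rot: [0.712, 0.702, 0.001, 0.004]
force: [0.4, 0.2, -1.6]
finger_gap: 0.278
gripper_force: 39.4
```

```bash
python3 - <<'E'
from h import *
from station import manip
s=manip.sense();print(s["t"],s["tcp_pos"],s["force"],s["ft_torque"],s["finger_gap"],s["gripper_force"])
d=manip.snapshot("wrist");d["T"]=wristT(s,d);pickle.dump(d,open("w2.pkl","wb"))
d2=manip.snapshot("scene")
cv2.imwrite("pics/w2.png",np.hstack([cv2.resize(d["image"],(480,360)),cv2.resize(d2["image"][150:330,330:490],(320,360))])[...,::-1])
E
```

```text
5.2 [ 0.5742719  -0.25708761  0.21126261] [ 0.36643697  0.1977854  -1.63082648] [-0.05480756 -0.06850252  0.00047822] 0.2776287644620308 39.40836988796946
```

View pics/w2.png

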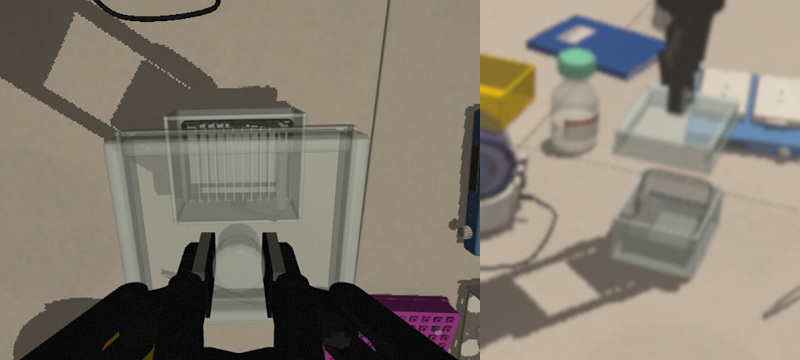

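The lid is held level by its knob. The dish below is open, with the rack and sleeve in it. Next I carry the lid to the clear patch.

>>> drive_tool:
  plan:
    - [0.002,-0.02,0,0,0,0,-1]
    - [0.003,-0.036,0,0,0,0,-1]
    - [0.003,-0.036,0,0,0,0,-1]
    - [0.003,-0.036,0,0,0,0,-1]
    - [0.003,-0.036,0.005,0,0,0,-1]
    - [0,-0.01,0.025,0,0,0,-1]
    - [0,0,0.03,0,0,0,-1]
    - [0,0,0.03,0,0,0,-1]
    - [0,0,0.025,0,0,0,-1]
    - [0,0,0.015,0,0,0,-1]

```text
t: 6.3
tcp_pos: [0.3972, -0.2384, 0.0746]
tool_rot: [0.712, 0.702, -0.0, -0.002]
force: [0.1, -0.8, -2.4]
finger_gap: 0.278
gripper_force: 39.6
```

>>> drive_tool:
  plan:
    - [0,0,0.006,0,0,0,-1]
    - [0,0,0.004,0,0,0,-1]
    - [0,0,0.003,0,0,0,-1]
    - [0,0,0.002,0,0,0,-1]
    - [0,0,0.002,0,0,0,-1]
    - [0,0,0.002,0,0,0,-1]
    - [0,0,0,0,0,0,-1]
    - [0,0,0,0,0,0,-1]

```text
t: 7.1
tcp_pos: [0.3985, -0.2395, 0.0582]
tool_rot: [0.712, 0.702, -0.0, 0.0]
force: [0.2, -0.0, -1.9]
finger_gap: 0.278
gripper_force: 39.6
```

>>> drive_tool:
  plan:
    - [0,0,0.001,0,0,0,-1]
    - [0,0,0.001,0,0,0,-1]
    - [0,0,0,0,0,0,-1]

```text
t: 7.4
tcp_pos: [0.3986, -0.2395, 0.0577]
tool_rot: [0.712, 0.702, -0.0, 0.001]
force: [-1.8, 1.8, 14.7]
finger_gap: 0.276
gripper_force: 41.0
```

Contact is made (14.7 N). I relieve the push a little, release, and retreat upward.

>>> drive_tool:
  plan:
    - [0,0,-0.001,0,0,0,-1]
    - [0,0,0,0,0,0,-0.2]
    - [0,0,0,0,0,0,0.3]
    - [0,0,0,0,0,0,1]
    - [0,0,0,0,0,0,1]
    - [0,0,0,0,0,0,1]
    - [0,0,0,0,0,0,1]
    - [0,0,0,0,0,0,1]

```text
t: 8.2
tcp_pos: [0.3985, -0.2394, 0.057]
tool_rot: [0.712, 0.702, -0.0, -0.0]
force: [-0.3, 0.5, -0.1]
finger_gap: 0.999
gripper_force: 0.0
```

>>> drive_tool:
  plan:
    - [0,0,-0.02,0,0,0,1]
    - [0,0,-0.04,0,0,0,1]
    - [0,0.01,-0.045,0,0,0,1]
    - [0,0.025,-0.045,0,0,0,1]
    - [0,0.035,-0.03,0,0,0,1]
    - [0,0.035,-0.015,0,0,0,1]
    - [0,0.035,0,0,0,0,1]
    - [-0.01,0.03,0,0,0,0,1]
    - [0,0,0,0,0,0,1]
    - [0,0,0,0,0,0,1]

```text
t: 9.2
tcp_pos: [0.5673, -0.2513, 0.2499]
tool_rot: [0.712, 0.702, -0.0, -0.001]
force: [-0.8, -0.4, -0.3]
finger_gap: 1.005
gripper_force: 0.0
```

```bash
python3 - <<'E'
from h import *
from station import manip
s=manip.sense();print(s["t"],s["tcp_pos"],s["tool_rot"],s["q"])
d=manip.snapshot("wrist");d["T"]=wristT(s,d);pickle.dump(d,open("w3.pkl","wb"))
im=d["image"];d2=manip.snapshot("top");pickle.dump(d2,open("top3.pkl","wb"))
u,v=map(int,proj(d,(.575,-.255,.06),d["T"]));print(u,v)
y0,x0=max(0,v-110),max(0,u-110)
c=cv2.resize(im[y0:y0+220,x0:x0+220],(600,600),interpolation=cv2.INTER_CUBIC);print(x0,y0)
cv2.imwrite("pics/w3.png",np.hstack([c,cv2.resize(im,(200,150))[np.r_[0:150,[0]*450]]])[...,::-1])
E
```

```text
9.2 [ 0.56726401 -0.25131657  0.24990139] [ 7.11798610e-01  7.02382843e-01 -2.55115382e-04 -1.00754535e-03] [-5.96868010e-01  5.22209788e-01  1.44323003e+00 -1.18745953e-04
  1.17822862e+00 -5.83506458e-01]
328 222
218 112
```

View pics/w3.png

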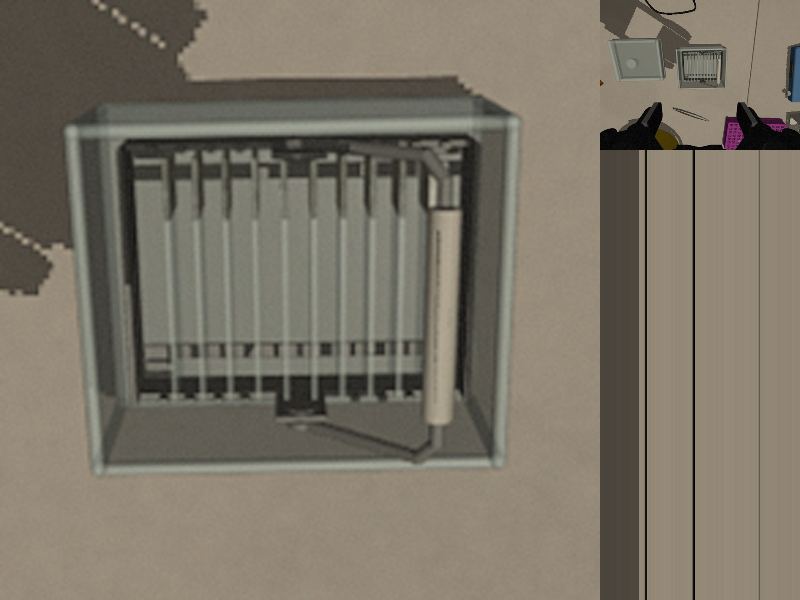

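The wrist crop shows the open dish. The rim corners are at crop (72,126), (519,118), (502,465) and (97,470). The sleeve runs from (447,210) to (437,423) on the +x side. The inset shows the lid lying flat, knob up, to the left of the dish.

```bash
python3 - <<'E'
from h import *
d=pickle.load(open("w3.pkl","rb"));T=d["T"];k=220/600
px=lambda a:(218+a[0]*k,112+a[1]*k)
A=[onz(d,*px(p),.076,T) for p in((447,210),(437,423))];print("bar",A,np.mean(A,0),np.linalg.norm(A[0]-A[1]))
e=A[0]-A[1];print("bar ang-pi/2",np.arctan2(e[1],e[0])-np.pi/2)
P=[onz(d,*px(p),.062,T) for p in((72,126),(519,118),(502,465),(97,470))]
print(np.round(P,4),np.mean(P,0))
for a,b in((0,1),(3,2),(3,0),(2,1)):
    e=P[b]-P[a];print(np.linalg.norm(e),np.arctan2(e[1],e[0]))
t=pickle.load(open("top3.pkl","rb"));cv2.imwrite("pics/t3.png",cv2.resize(t["image"][150:330,370:470],None,fx=4,fy=3.3,interpolation=2)[...,::-1])
print(proj(t,np.mean(A,0)))
E
```

```text
bar [array([ 0.6132   , -0.2264996,  0.076    ]), array([ 0.61246188, -0.28654992,  0.076     ])] [ 0.61283094 -0.25652476  0.076     ] 0.060054851605980224
bar ang-pi/2 -0.012291178915857515
[[ 0.5138 -0.205   0.062 ]
 [ 0.6337 -0.2046  0.062 ]
 [ 0.6342 -0.3058  0.062 ]
 [ 0.514  -0.3057  0.062 ]] [ 0.5739376  -0.25526563  0.062     ]
0.11993806503291207 0.003030161307121298
0.12014830844854575 -0.00045411991791297616
0.10071799661558369 1.5733680918863933
0.10113674759123756 1.5754415828248813
(np.float64(420.1237717579353), np.float64(180.72333174019644))
```

>>> drive_tool:
  plan:
    - [-0.002,0.02,0,0,0,0,-0.45]
    - [-0.003,0.025,0,0,0,0,-0.45]
    - [0,0.0005,0.03,0,0,0,-0.45]
    - [0,0,0.04,0,0,0,-0.45]
    - [0,0,0.03,0,0,0,-0.45]
    - [0,0,0.01,0,0,0,-0.45]
    - [0,0,0,0,0,0,-0.45]
    - [0,0,0,0,0,0,-0.45]
  newtons: 30

```text
t: 10.1
tcp_pos: [0.6135, -0.258, 0.1422]
tool_rot: [0.712, 0.702, 0.0, 0.001]
force: [-0.4, -0.4, 0.3]
finger_gap: 0.276
gripper_force: 0.0
```

```bash
python3 - <<'E'
from h import *
from station import manip
s=manip.sense();print(s["t"],s["tcp_pos"],s["finger_gap"],s["force"])
d=manip.snapshot("wrist");d["T"]=wristT(s,d);pickle.dump(d,open("w4.pkl","wb"))
cv2.imwrite("pics/w4.png",d["image"][...,::-1])
E
```

```text
10.1 [ 0.61352075 -0.25798939  0.14219219] 0.2764847295562523 [-0.40425261 -0.3639748   0.34199339]
```

View pics/w4.png

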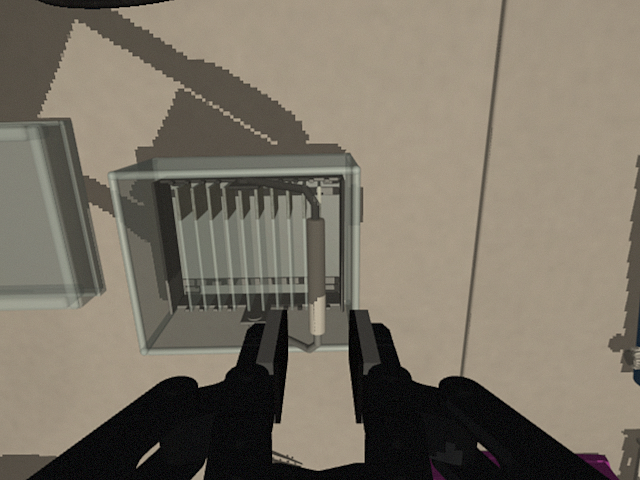

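The sleeve is at (316,219)–(317,334), midway between the finger pads at x≈281 and 353. Next I descend around it.

>>> drive_tool:
  plan:
    - [0.0015,0,0.02,0,0,0,-0.45]
    - [0,0,0.02,0,0,0,-0.45]
    - [0,0,0.01,0,0,0,-0.45]
    - [0,0,0.005,0,0,0,-0.45]
    - [0,0,0,0,0,0,-0.6]
    - [0,0,0,0,0,0,-0.6]

```text
t: 10.75
tcp_pos: [0.6138, -0.2563, 0.0868]
tool_rot: [0.712, 0.702, 0.0, 0.001]
force: [0.3, 0.3, 0.1]
finger_gap: 0.201
gripper_force: 0.0
```

>>> drive_tool:
  plan:
    - [0,-0.005,0,0,0,0,-0.6]
    - [0,-0.004,-0.0037,0,0,0,-0.6]
    - [0,-0.004,-0.0033,0,0,0,-0.6]
    - [0,-0.004,-0.0027,0,0,0,-0.6]
    - [0,-0.004,-0.0022,0,0,0,-0.6]
    - [0,-0.004,-0.0017,0,0,0,-0.6]
    - [0,-0.004,-0.0014,0,0,0,-0.6]
    - [0,-0.004,-0.001,0,0,0,-0.6]
    - [0,-0.004,-0.0006,0,0,0,-0.6]
    - [0,-0.004,-0.0004,0,0,0,-0.6]

```text
t: 11.75
tcp_pos: [0.5716, -0.2553, 0.1027]
tool_rot: [0.712, 0.702, -0.0, -0.0]
force: [-0.6, -0.9, 1.0]
finger_gap: 0.2
gripper_force: 0.0
```

>>> drive_tool:
  plan:
    - [0,-0.002,0.003,0,0,0,-0.6]
    - [0,0,0.005,0,0,0,-0.6]
    - [0,0,0,0,0,0,-0.6]
    - [0,0,0,0,0,0,-0.6]

```text
t: 12.15
tcp_pos: [0.57, -0.2552, 0.0942]
tool_rot: [0.712, 0.702, -0.0, -0.0]
force: [0.0, 0.1, -0.5]
finger_gap: 0.196
gripper_force: 0.0
```

```bash
python3 - <<'E'
from h import *
from station import manip
s=manip.sense();print(s["t"],s["tcp_pos"],s["finger_gap"],s["force"])
d=manip.snapshot("wrist");d["T"]=wristT(s,d);pickle.dump(d,open("w5.pkl","wb"))
cv2.imwrite("pics/w5.png",d["image"][...,::-1])
E
```

```text
12.15 [ 0.56997667 -0.25518734  0.09422137] 0.19604549386365833 [ 0.01300513  0.0855519  -0.53174741]
```

View pics/w5.png

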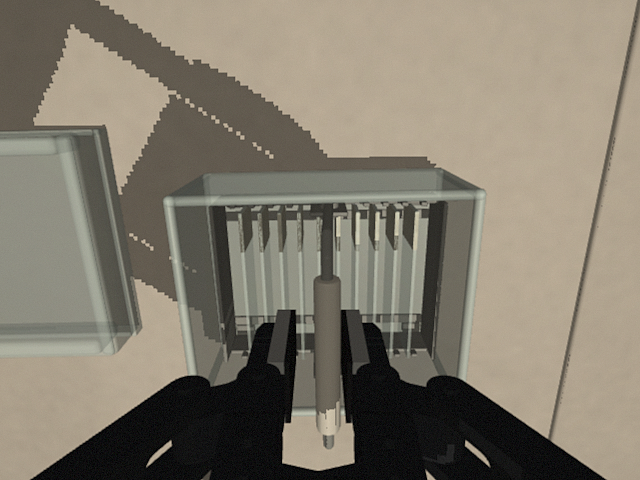

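The handle is upright between the pads. The sleeve runs from (326,277) to (328,433), slightly towards the +x pad.

```bash
python3 - <<'E'
from h import *
d=pickle.load(open("w5.pkl","rb"));T=d["T"]
a,b=onz(d,326,277,.0975,T),onz(d,328,433,.0955,T);print(a,b,(a+b)/2,np.linalg.norm(a-b))
E
```

```text
[ 0.57307797 -0.22306169  0.0975    ] [ 0.57327497 -0.28496243  0.0955    ] [ 0.57317647 -0.25401206  0.0965    ] 0.0619333495098631
```

>>> drive_tool:
  plan:
    - [0,0.003,0,0,0,0,-0.7]
    - [0,0,0,0,0,0,-1]
    - [0,0,0,0,0,0,-1]
    - [0,0,0,0,0,0,-1]
    - [0,0,0,0,0,0,-1]
    - [0,0,0,0,0,0,-1]
  newtons: 60

```text
t: 12.8
tcp_pos: [0.5734, -0.2555, 0.0949]
tool_rot: [0.712, 0.702, 0.0, 0.0]
force: [1.8, 0.8, 0.3]
finger_gap: 0.082
gripper_force: 58.5
```

>>> drive_tool:
  plan:
    - [0,0,-0.003,0,0,0,-1]
    - [0,0,-0.005,0,0,0,-1]
    - [0,0,-0.008,0,0,0,-1]
    - [0,0,-0.01,0,0,0,-1]
    - [0,0,-0.01,0,0,0,-1]
    - [0,0,-0.01,0,0,0,-1]
    - [0,0,-0.01,0,0,0,-1]

```text
t: 13.5
tcp_pos: [0.5731, -0.2554, 0.152]
tool_rot: [0.712, 0.702, 0.0, 0.0]
force: [0.5, -0.3, -4.6]
finger_gap: 0.077
gripper_force: 58.4
```

>>> drive_tool:
  plan:
    - [0,0,-0.01,0,0,0,-1]
    - [0,0,-0.01,0,0,0,-1]
    - [0,0,-0.008,0,0,0,-1]
    - [0,0,-0.005,0,0,0,-1]
    - [0,0,0,0,0,0,-1]
    - [0,0,0,0,0,0,-1]
    - [0,0,0,0,0,0,-1]
    - [0,0,0,0,0,0,-1]
    - [0,0,0,0,0,0,-1]
    - [0,0,0,0,0,0,-1]

```text
t: 14.5
tcp_pos: [0.573, -0.2553, 0.1835]
tool_rot: [0.712, 0.702, -0.0, -0.0]
force: [-0.6, -0.3, -4.0]
finger_gap: 0.082
gripper_force: 58.5
```

```bash
python3 - <<'E'
from h import *
from station import manip
s=manip.sense();print(s["t"],s["tcp_pos"],s["finger_gap"],s["gripper_force"],s["force"],s["ft_torque"])
d=manip.snapshot("wrist");e=manip.snapshot("scene")
c=cv2.resize(e["image"][200:310,340:480],(509,400),interpolation=2)
cv2.imwrite("pics/w6.png",np.hstack([cv2.resize(d["image"],(290,218))[np.r_[0:218,[0]*182]],c])[...,::-1])
E
```

```text
14.5 [ 0.5729993  -0.25528849  0.18345074] 0.08164677071128712 58.45240294933319 [-0.55214571 -0.28203097 -4.04444826] [-0.00760162 -0.0047033   0.03985698]
```

View pics/w6.png

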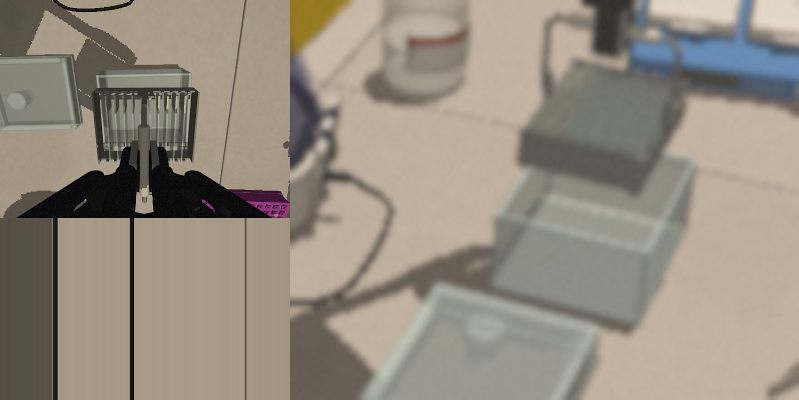

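The rack hangs level above its dish, around (600,130) in the scene crop. The dish stands in place and the lid lies flat with its knob up. The force is 4 N, the rack's weight. I let it settle briefly and hand in.

>>> drive_tool:
  plan:
    - [0,0,0,0,0,0,-1]
    - [0,0,0,0,0,0,-1]
    - [0,0,0,0,0,0,-1]
    - [0,0,0,0,0,0,-1]
    - [0,0,0,0,0,0,-1]
    - [0,0,0,0,0,0,-1]
    - [0,0,0,0,0,0,-1]
    - [0,0,0,0,0,0,-1]
    - [0,0,0,0,0,0,-1]
    - [0,0,0,0,0,0,-1]

```text
t: 15.6
tcp_pos: [0.5731, -0.2553, 0.1837]
tool_rot: [0.712, 0.702, 0.0, 0.0]
force: [-0.1, -0.4, -5.0]
finger_gap: 0.075
gripper_force: 58.5
```

```bash
python3 -c "
from station import manip
print(manip.sign_off())"
```

```text
the job is handed in; nothing more can be done
None
```

The job is handed in at about 16 s, with no verdict returned: the lid lies flat on the clear patch, and the rack is held level by its upright handle above its own dish, its underside about 93 mm above the worktop.

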